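Set the microscope's stop collar to the blue fork gauge

TASK

Set the focus-stop collar to the height of the blue gauge: slide the blue fork gauge flat on the stand's base between the guide bars, under the collar, until the threaded pillar is fully home in its slot, let go of it, and then screw the knurled collar down (clockwise from above) until its spring washer lightly nips the gauge at about 9 newtons, never letting the nip go above 20. Leave the gauge nipped there, and do not disturb the red gauge, the bottles, the dish or the slide box.

Things in the scene. Friction and masses are not known exactly. Their poses are not given: they have to be found in the camera images.
- stand: Fixed white base plate, 170 x 150 x 14 mm, origin at the centre of its underside, on the table. x is its long side and points to the rear, where a grey foot 110 mm wide rises 20 mm over the plate from x = 59 to 81 mm. Two steel guide bars along x (inner faces 30 mm either side of the pillar, 8 mm high, x = -30 to 40 mm, their front ends flared out to x = -47 mm) keep the gauge's fork from turning; it goes in between them from the front (-x).
- pillar_foot (a point): Where the upright threaded steel pillar (14 mm diameter, 90 mm tall from this point) stands in the middle of the plate's top face, 14 mm above the table. z is up along the pillar, x as for the stand.
- collar_grip (a point): Axis of the knurled collar, at a good height to pinch it: 26 mm above the collar's underside, 8 mm below its top (lower, fingertips rub the washer). The collar is steel, 36 mm in diameter, 34 mm tall, with an orange line on its top. This point rides with the collar but does not turn. Rubber fingertips that pinch it with only 7 N slip round it once the nip reaches about 9 to 10 N; a firm pinch would go far beyond.
- knurl: The collar itself, origin on its axis at its underside, z up, x along the orange line; turns with it. It turns without end on a coarse right-hand thread, 20 mm a turn (3.18 mm per rad); clockwise from above lowers it. Friction of about 0.06 N m holds it where it is left. It starts 6 to 16 mm too high.
- collar_unit: Collar with its washer; origin as the collar's, does not turn. The sprung brass washer, 56 mm diameter, turns with the collar: its lower face is about 5 mm below the origin, but up to 1.5 mm more or less, unmeasured. Spring 10 N/mm, no preload, 4 mm travel: after touching, turning adds about 32 N per rad; as it rubs, each N of nip adds about 0.018 N m to the turning moment, over the friction.
- blue_gauge_grip (a point): Middle of the handle (half-way up) of the blue fork gauge, loose, 0.2 to 0.3 kg, 30 mm tall throughout. The blue handle is a bar 24 mm wide along the gauge's x axis, from 28 to 103 mm behind the slot's centre; this point is 72 mm behind it. Pinch its upper part: the fingers must clear the plate. The fork ahead of it (+x) is bare aluminium, 52 mm wide.
- blue_gauge_slot (a point): Centre of the blue gauge's slot (half-way up, 15 mm above its underside), where the pillar's axis belongs. The slot is 22 mm wide, open towards the gauge's +x (mouth 28 mm ahead of this point) and closed 11 mm behind this point. z is up.
- blue_gauge: The blue gauge; origin under the slot's centre on the underside, +x from the handle towards the fork's mouth, z up.
- red_gauge: A second fork gauge of the same outline, with a red handle and only 22 mm tall, not wanted; origin under its slot's centre, +x from the handle towards the fork's mouth. Leave it alone.
- amber_a: Amber glass bottle, 32 mm across, 62 mm tall, a bystander; origin at the centre of its underside. Leave it alone.
- amber_b: Amber glass bottle, 32 mm across, 62 mm tall, a bystander; origin at the centre of its underside. Leave it alone.
- amber_c: Amber glass bottle, 36 mm across, 75 mm tall, a bystander; origin at the centre of its underside. Leave it alone.
- wash_bottle: White plastic bottle with blue cap, 52 mm across, 120 mm tall, a bystander; origin at the centre of its underside. Leave it alone.
- dish: Shallow white dish, 90 mm across, 16 mm tall, a bystander; origin at the centre of its underside. Leave it alone.
- slide_box: Green slide box, 85 x 100 x 32 mm, a bystander; origin at the centre of its underside. Leave it alone.
There are look-alikes about, which are no part of the job. Leave any pink or purple look-alike of the blue_gauge alone.

How it is judged (in metres and radians):
On the way, in this order (a step that is already met when the one before it is completed fails the run):
1. the blue gauge stands flat on the base under the collar, the pillar home in its slot, let go of, and not yet nipped (horizontal distance between blue_gauge_slot and pillar_foot below 0.0065 m and z of blue_gauge_slot in the frame of pillar_foot between 0.0125 and 0.0175 m and angle between blue_gauge's own z axis and vertical below 0.04 rad and contact force between the fingers and blue_gauge below 0.3 N and contact force between collar_unit and blue_gauge below 0.5 N), for 0.2 s.
2. the collar is screwed down so that its washer nips the gauge (contact force between collar_unit and blue_gauge above 4 N), for 0.2 s.
At the end, for the whole second after the job is handed in: The blue gauge stands flat on the base (within 2.5 mm in height, tilt under 0.04 rad) with its slot's centre within 6.5 mm of the pillar's axis, everything at rest, and the collar's washer presses on it with 4 to 15 N (horizontal distance between blue_gauge_slot and pillar_foot below 0.0065 m and z of blue_gauge_slot in the frame of pillar_foot between 0.0125 and 0.0175 m and angle between blue_gauge's own z axis and vertical below 0.04 rad and contact force between collar_unit and blue_gauge between 4 and 15 N and linear speed of blue_gauge below 0.01 m/s and linear speed of collar_unit below 0.003 m/s); the robot touches nothing.
It fails at once if the collar nips the gauge with more than 20 N (contact force between collar_unit and blue_gauge above 20 N).
It fails at once if the red gauge, a bottle, the dish or the slide box is moved by more than 15 mm (distance of any of red_gauge, amber_a, amber_b, amber_c, wash_bottle, dish, slide_box from where it was at the start of the episode above 0.015 m).
It also fails if it takes over 72 s, if anything falls off the work surface, if the arm or the gripper's body presses on something with over 40 N, if the wrist force passes 120 N, or if a joint passes its speed limit or range.

ROBOT

A 7-joint arm with a two-finger parallel gripper is mounted at the origin on the work surface. World frame = base frame: x ahead of the robot, y to its left, z up, the work surface at z = 0. Lengths are in m, angles in degrees, forces in N, time in s.
With the tool pointing down it reaches from about 0.425 to 0.825 m from the base axis. Payload 3.6 kg.
Tool frame: the origin (TCP) lies at the very end of the fingers, on their centre line; the grasp point (between the pads) lies 19 mm behind it; z points along the fingers, y is the line along which they close (so a half turn about z gives the same grasp; the last joint's range is limited). The gripper opens to 93 mm and grips with 3 to 60 N. Pads are 15 mm wide; open, the fingers measure 128 mm over their backs; the gripper's body (75 mm by 188 mm) begins 65 mm behind the grasp point.
Start: joints at [73.997, 35.231, -0.722, 81.555, 0.464, 63.22, -2.315], TCP at [0.163, -0.629, 0.219] pointing down, gripper open.
Joint ranges: [-178.69, 178.69], [-17.37, 117.87], [-77.05, 75.6], [15.02, 138.74], [-78.02, 258.01], [0.78, 113.62], [-162.83, 162.83]. Speed limits (degrees/s): [159.86, 159.86, 180, 180, 180, 180, 180].

INTERFACE

Orientations are given as a 3x3 rotation matrix whose columns are the frame's x, y, z axes.
In Python, from workcell import monitor, cams, job gives the robot as it stands.
- The arm moves only by the shell command python3 -m handwheel 'ROWS' [FORCE]. ROWS is a JSON object of lists of equal length, an entry for each row: "dp": the shift along the tool's x, y, z in cm, a list of three; "roll": the turn about the tool's z in rad; "grip": the gripper's target within -1 to 1 (shut at 1, half-way at 0, fully open at -1). A call has 1 to 5 rows; each row is the pose to reach, as a shift and turn from the pose commanded when the call began, along the tool's axes at that moment; what a row does not reach only later rows make up. A row lasts 1/10 s, in which the tool goes at most 50 mm and 8.59 degrees, less where a joint would pass 70% of its speed; a pose out of reach is approached as far as the arm can. A call with a gripper value outside its range is refused whole. The fingers move at their own pace and stop on an object; FORCE is the grip in N (left out, the last holds). Time passes only in rows, so rows that repeat a pose let the fingers close. It gives the time, the measured TCP pose, the force, the opening and the grip force at its end, in the units of the state.
- monitor.get_obs(): the state, without advancing time (a new reading comes with each control period).
- cams.get_image(name): name is "scene" or "top" or "wrist"; returns (picture, depth): 384x512x3 uint8, red, green, blue; 384x512 float32, m along the optical axis (not along the pixel's ray), 0 where there is no reading.
- cams.camera_info(name): a dict with "K" (3x3 intrinsics, pixels), "k1" (the pictures are not rectified: a ray, as slopes to the right and down, at radius r is drawn at 1 + k1 r^2 times it, then the intrinsics apply), "extrinsics" (4x4, takes a point from camera to world coordinates). Camera axes: x right, y down, z forward; pixel columns grow to the right and rows downward; lengths in m; the calibration is good to about 2 mm. A picture is of the moment at which its call begins: read the wrist's pose just before it. camera_info takes no time and is no camera call; for the wrist camera it gives the pose at the moment of the call.
- job.sign_off(): hands the job in; it is judged then, once.
The state is a dict: "time": time; "joint_pos": joint angles; "dq": joint speeds; "joint_efforts": joint torques, N m; "tcp_pos": TCP position; "tcp_rot": TCP orientation; "ft_force": force on the tool from outside, world axes, zero at the start; "torque": the same for the moment, N m; "opening": finger opening in m; "finger_force": force on a finger pad.
Only numpy, scipy, OpenCV 4.12 (cv2) and the standard library are available. Lean on these libraries where they do the work, as an engineer would, in place of code of your own. Each camera call takes 0.05 s, during which the arm holds its last target. There are 200 camera calls.

## Working session

There is one attempt and no reset: what is moved stays moved. The work goes in short steps, Python scripts to look and compute and a shell command to move; the robot and the scene stay as the last step left them, time stands still between calls to the robot, and variables do not carry over. Pictures are saved under pics/ and viewed, at most 10 in all, crops included, and the job is handed in when it is done.

```bash
ls; mkdir -p pics
cat > h.py <<'E'
import numpy as np, cv2, sys
from workcell import monitor, cams, job
def grab(n):
    info=cams.camera_info(n); im,d=cams.get_image(n); return im,d,info
def cloud(d,info):
    K=np.array(info["K"]);k1=info["k1"];E=np.array(info["extrinsics"])
    h,w=d.shape; u,v=np.meshgrid(np.arange(w),np.arange(h))
    dist=np.array([k1,0,0,0],float)
    p=cv2.undistortPoints(np.stack([u,v],-1).reshape(-1,1,2).astype(np.float64),K,dist).reshape(h,w,2)
    P=np.concatenate([p*d[...,None],d[...,None]],-1)
    W=P@E[:3,:3].T+E[:3,3]; W[d==0]=np.nan
    return W
E
python3 - <<'E'
from h import *
for n in ("top","scene"):
    im,d,i=grab(n); np.savez("pics/%s.npz"%n,im=im,W=cloud(d,i)); cv2.imwrite("pics/%s0.png"%n,cv2.resize(im[...,::-1],(800,600)))
    print(n,i["k1"],np.array(i["extrinsics"]).round(3).tolist())
o=monitor.get_obs();print(o["tcp_pos"],np.array(o["tcp_rot"]).round(3).tolist(),o["time"],o["opening"],o["ft_force"])
E
```

```text
pics
top -0.0997304317330213 [[-0.071, -0.974, 0.213, 0.214], [-0.997, 0.07, -0.011, 0.017], [-0.005, -0.213, -0.977, 1.317], [0.0, 0.0, 0.0, 1.0]]
scene 0.004900213786138091 [[-0.314, 0.599, -0.737, 1.273], [0.949, 0.199, -0.242, 0.298], [0.002, -0.776, -0.631, 0.757], [0.0, 0.0, 0.0, 1.0]]
[ 0.16239818 -0.62865794  0.21761824] [[0.968, 0.25, -0.001], [0.25, -0.968, 0.002], [-0.0, -0.002, -1.0]] 0.1 0.09260386068763783 [-0.08780117  0.19131673 -0.11081603]
```

View pics/top0.png

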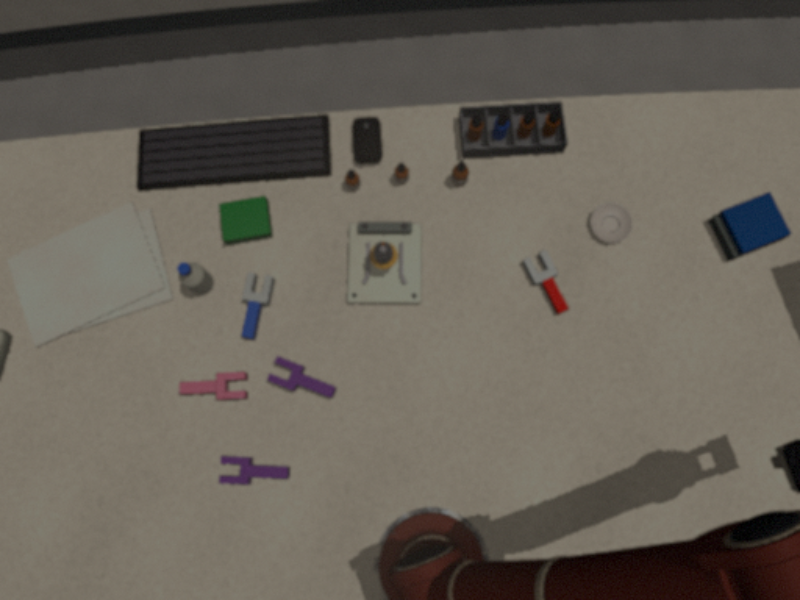

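View pics/scene0.png

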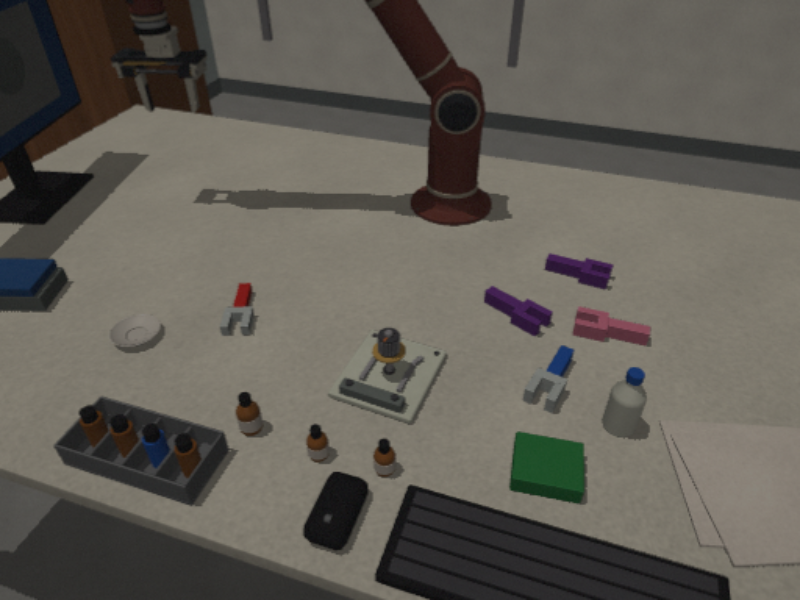

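The fork-shaped things in the top view are: blue handle with aluminium fork (255,303), red (548,280), pink (215,386), purple (303,378) and purple (255,470). Only the one at (255,303) has a blue handle and a bare fork, so it is the one meant. The stand is at (383,263). I'll confirm with a crop and measure.

Run:
```python
from h import *
for n in ("top","scene"):
    z=np.load("pics/%s.npz"%n); im=z["im"]; W=z["W"]
    hsv=cv2.cvtColor(im,cv2.COLOR_RGB2HSV)
    X,Y,Z=W[...,0],W[...,1],W[...,2]
    def box(m,name):
        p=W[m]; p=p[~np.isnan(p[:,0])]
        if len(p)<8: print(n,name,len(p));return
        r=cv2.minAreaRect(p[:,:2].astype(np.float32)); print(n,name,len(p),"med",np.median(p,0).round(4),"rect",np.round(r[0],4),np.round(r[1],4),round(r[2],1))
    blue=(hsv[...,0]>105)&(hsv[...,0]<125)&(hsv[...,1]>120)
    near=(X>0.35)&(X<0.75)&(Y>0.1)&(Y<0.35)&(Z>0.015)&(Z<0.045)
    box(blue&near,"handle")
    if n=="top":
        m=blue&near; p=W[m]; c=np.median(p,0)
    g=(hsv[...,1]<70)&(abs(X-c[0]-.06)<.08)&(abs(Y-c[1])<.055)&(Z>0.02)&(Z<0.04)
    box(g,"fork")
    box((abs(X-.6)<.2)&(abs(Y+.02)<.13)&(Z>0.009)&(Z<0.019),"plate")
    box((abs(X-.6)<.2)&(abs(Y+.02)<.13)&(Z>0.029)&(Z<0.039),"foot")
    box((abs(X-.6)<.2)&(abs(Y+.02)<.13)&(Z>0.05),"upper")
    print(np.sort(Z[(abs(X-.6)<.15)&(abs(Y+.02)<.1)])[-30::4].round(4))
    t=Z[(abs(X-.4)<.1)&(abs(Y)<.1)];print("table z",np.nanmedian(t))
im=np.load("pics/top.npz")["im"]
a=cv2.resize(im[160:225,145:190],None,fx=8,fy=8,interpolation=2); b=cv2.resize(im[135:200,215:275],(480,520),interpolation=2)
cv2.imwrite("pics/crop.png",np.hstack([cv2.resize(a,(310,520)),b])[...,::-1])
```

```text
top handle 143 med [0.493  0.3221 0.0308] rect [0.494  0.3218] [0.0212 0.0692] 77.3
top fork 253 med [0.5503 0.3117 0.0308] rect [0.5295 0.3135] [0.0538 0.1183] 78.4
top plate 1512 med [0.5791 0.0354 0.0144] rect [ 0.6201 -0.0175] [0.2561 0.3589] 89.1
top foot 276 med [0.6722 0.0408 0.0343] rect [0.7374 0.0278] [0.168  0.2812] 39.3
top upper 361 med [0.6015 0.0441 0.0674] rect [ 0.6859 -0.0181] [0.2167 0.2393] 5.1
[0.0995 0.0999 0.1004 0.1009 0.102  0.1026 0.1047 0.1095]
table z 0.0005682852391677429
scene handle 181 med [0.4999 0.3252 0.0289] rect [0.4964 0.3251] [0.0238 0.0728] 76.2
scene fork 303 med [0.556  0.3138 0.0285] rect [0.5302 0.3169] [0.0519 0.122 ] 76.1
scene plate 1511 med [0.6117 0.0525 0.0134] rect [ 0.6552 -0.0018] [0.2385 0.2886] 86.7
scene foot 452 med [0.6749 0.035  0.0335] rect [0.7521 0.0231] [0.1775 0.2637] 44.9
scene upper 576 med [0.6154 0.0477 0.0656] rect [ 0.6994 -0.0235] [0.2168 0.2357] 9.8
[0.0975 0.0977 0.0981 0.1009 0.1014 0.1022 0.1032 0.1054]
table z -0.0006781619956840457
```

View pics/crop.png

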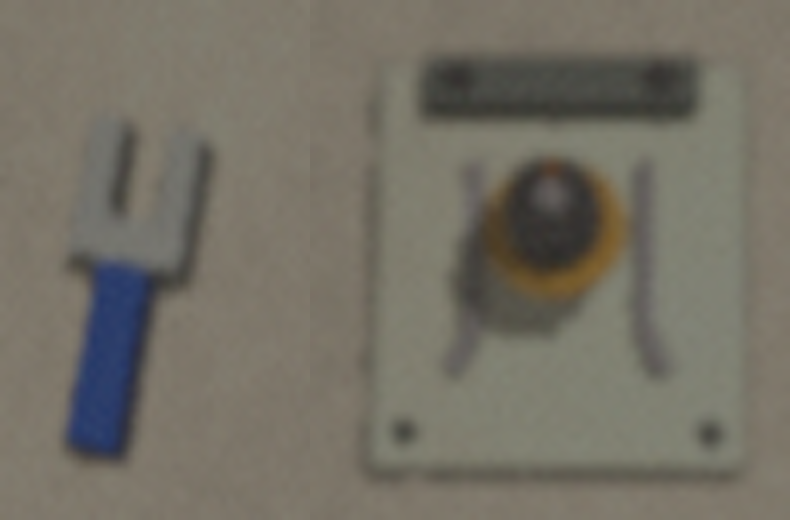

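Crop confirms: blue handle with a bare aluminium fork on the left, and the stand with its mouth facing the robot on the right. Next: refine the fits and work out the first move.

```bash
cat >> h.py <<'E'
def go(x,y,z,yaw=None):
    o=monitor.get_obs(); R=np.array(o["tcp_rot"]); d=R.T@(np.array([x,y,z])-o["tcp_pos"])*100
    cur=np.degrees(np.arctan2(R[1,0],R[0,0])); r=0 if yaw is None else np.radians((cur-yaw+180)%360-180)
    print("dp",d.round(2).tolist(),"roll",round(r,3),"curyaw",cur.round(2),"t",o["time"],"q7",round(float(o["joint_pos"][6]),1))
E
python3 - <<'E'
from h import *
for n in ("top","scene"):
    z=np.load("pics/%s.npz"%n); im=z["im"]; W=z["W"]
    hsv=cv2.cvtColor(im,cv2.COLOR_RGB2HSV)
    X,Y,Z=W[...,0],W[...,1],W[...,2]
    R=(abs(X-.6)<.12)&(abs(Y-.045)<.1)
    def rect(m,name):
        p=W[m][:,:2].astype(np.float32); r=cv2.minAreaRect(p); print(n,name,len(p),np.round(r[0],4),np.round(r[1],4),round(r[2],1))
    lab=lambda m:max([(np.sum(l==k),k,l) for l in [cv2.connectedComponents(m.astype(np.uint8))[1]] for k in range(1,l.max()+1)],key=lambda t:t[0])
    def big(m):
        s,k,l=lab(m); return l==k
    rect(big(R&(Z>0.007)),"stand all")
    rect(big(R&(Z>0.028)&(Z<.04)&(X>.655)),"foot")
    col=big(R&(Z>0.05)); rect(col,"collar all")
    br=(hsv[...,1]>110)&col; print("brass z",np.percentile(Z[br],[10,50,90]).round(4))
    top=R&(Z>0.08); p=W[top]; print("top collar",len(p),np.median(p,0).round(4),np.histogram(p[:,2],np.arange(.08,.112,.004)))
print(np.array(cams.camera_info("wrist")["extrinsics"]).round(3).tolist())
go(.55,-.25,.2); go(.5,.1,.2,-13)
E
```

```text
top stand all 2460 [0.5983 0.0524] [0.1522 0.1688] 85.8
top foot 228 [0.6691 0.046 ] [0.1051 0.0241] 86.3
top collar all 249 [0.5951 0.0496] [0.047  0.0535] 12.7
brass z [0.0605 0.0633 0.0673]
top collar 130 [0.5958 0.0507 0.0968] (array([ 2,  6,  7, 40, 51, 15,  7]), array([0.08 , 0.084, 0.088, 0.092, 0.096, 0.1  , 0.104, 0.108]))
scene stand all 2706 [0.5994 0.0517] [0.1495 0.1727] 85.6
scene foot 325 [0.6685 0.0459] [0.1086 0.0245] 86.3
scene collar all 363 [0.6034 0.0535] [0.0476 0.0519] 18.8
brass z [0.0604 0.0618 0.0646]
top collar 176 [0.6052 0.054  0.0953] (array([18, 19, 18, 55, 48, 15,  3]), array([0.08 , 0.084, 0.088, 0.092, 0.096, 0.1  , 0.104, 0.108]))
[[0.25, -0.94, -0.231, 0.226], [-0.968, -0.244, -0.058, -0.614], [-0.002, 0.239, -0.971, 0.383], [0.0, 0.0, 0.0, 1.0]]
dp [47.0, -26.96, 1.82] roll 0 curyaw 14.49 t 0.1 q7 -2.3
dp [50.91, -62.1, 1.9] roll 0.48 curyaw 14.49 t 0.1 q7 -2.3
```

```bash
python3 -m handwheel '{"dp":[[47,-27,1.8],[47,-27,1.8],[47,-27,1.8],[47,-27,1.8],[47,-27,1.8]],"roll":[0,0,0,0,0],"grip":[-1,-1,-1,-1,-1]}' 20; python3 -c "
from h import *
go(.55,-.25,.2);go(.5,.1,.2)"
```

```text
time: 0.6
tcp_pos: [0.3422, -0.4528, 0.21]
tcp_rot: [[0.968, 0.25, -0.0], [0.25, -0.968, 0.001], [-0.0, -0.001, -1.0]]
ft_force: [0.1, -0.2, 1.5]
opening: 0.0931
finger_force: 0.0
dp [25.19, -14.44, 1.0] roll 0 curyaw 14.47 t 0.6 q7 -25.7
dp [29.1, -49.58, 1.03] roll 0 curyaw 14.47 t 0.6 q7 -25.7
```

```bash
R='x'; python3 -m handwheel '{"dp":[[29,-49.6,1],[29,-49.6,1],[29,-49.6,1],[29,-49.6,1],[29,-49.6,1]],"roll":[0,0,0,0,0],"grip":[-1,-1,-1,-1,-1]}' >/dev/null; python3 -m handwheel '{"dp":[[14.5,-24.8,0.5],[14.5,-24.8,0.5],[14.5,-24.8,0.5],[14.5,-24.8,0.5],[14.5,-24.8,0.5]],"roll":[0,0,0,0,0],"grip":[-1,-1,-1,-1,-1]}'; python3 -c "
from h import *
go(.49,.32,.2,-13)"
```

```text
time: 1.6
tcp_pos: [0.4776, 0.0283, 0.2016]
tcp_rot: [[0.968, 0.25, -0.0], [0.25, -0.968, -0.0], [-0.0, 0.0, -1.0]]
ft_force: [0.8, -1.3, -0.0]
opening: 0.0931
finger_force: 0.0
dp [8.5, -27.94, 0.15] roll 0.48 curyaw 14.48 t 1.6 q7 -85.7
```

```bash
python3 -m handwheel '{"dp":[[8.5,-28,0],[8.5,-28,0],[8.5,-28,0],[8.5,-28,0],[8.5,-28,0]],"roll":[0.1,0.2,0.3,0.4,0.48],"grip":[-1,-1,-1,-1,-1]}'>/dev/null;  python3 -m handwheel '{"dp":[[0,0,0],[0,0,0],[0,0,0]],"roll":[0,0,0],"grip":[-1,-1,-1]}'
python3 - <<'E'
from h import *
go(.49,.32,.2,-13)
im,d,i=grab("wrist"); W=cloud(d,i); np.savez("pics/w1.npz",im=im,W=W)
cv2.imwrite("pics/w1.png",im[...,::-1])
hsv=cv2.cvtColor(im,cv2.COLOR_RGB2HSV);Z=W[...,2]
m=(hsv[...,0]>105)&(hsv[...,0]<125)&(hsv[...,1]>120)&(Z>.022)&(Z<.04)
p=W[m];print(len(p),np.median(p,0),cv2.minAreaRect(p[:,:2].astype(np.float32)))
m=(Z>.02)&(Z<.042)&(abs(W[...,1]-.315)<.06)
p=W[m];print(len(p),np.median(p,0),cv2.minAreaRect(p[:,:2].astype(np.float32)))
E
```

```text
time: 2.4
tcp_pos: [0.4882, 0.2742, 0.2013]
tcp_rot: [[0.974, -0.227, -0.001], [-0.227, -0.974, -0.002], [-0.0, 0.002, -1.0]]
ft_force: [0.4, 0.1, -0.8]
opening: 0.0927
finger_force: 0.0
dp [-0.87, -4.5, 0.12] roll -0.002 curyaw -13.12 t 2.4 q7 -136.1
1443 [0.49787993 0.32125962 0.02906356] ((0.49611735343933105, 0.3215922713279724), (0.02307448722422123, 0.07147108763456345), 76.85022735595703)
4930 [0.53587882 0.31970675 0.0290647 ] ((0.507145881652832, 0.31499797105789185), (0.11993013322353363, 0.33206483721733093), 89.99992370605469)
```

View pics/w1.png

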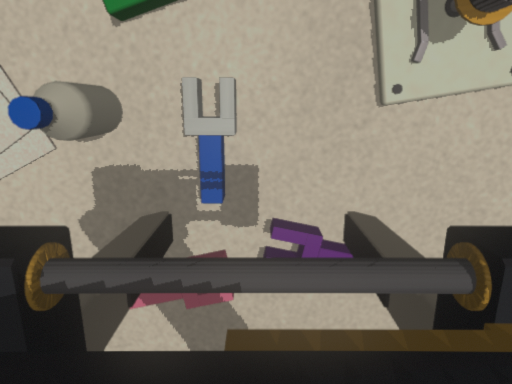

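Run:
```python
from h import *
R=np.array(monitor.get_obs()["tcp_rot"])
for f in("top","scene","w1"):
    W=np.load(f"pics/{f}.npz")["W"]; m=(W[...,2]>.05)&(W[...,2]<.13)&(abs(W[...,0]-.55)<.15)&(abs(W[...,1]-.42)<.1)
    p=W[m]; 
    if len(p)<5: continue
    q=(p-[.4898,.3231,0])@R; print(f,len(p),p.min(0).round(3),p.max(0).round(3),"tool-frame min/max from grip",np.percentile(q,1,axis=0).round(3),np.percentile(q,99,axis=0).round(3))
go(.4898,.3231,.1);go(.4898,.3231,.008)
```

```text
top 285 [0.557 0.402 0.051] [0.607 0.452 0.126] tool-frame min/max from grip [ 0.041 -0.145 -0.123] [ 0.089 -0.097 -0.052]
scene 553 [0.569 0.404 0.05 ] [0.612 0.454 0.122] tool-frame min/max from grip [ 0.059 -0.15  -0.121] [ 0.094 -0.102 -0.051]
w1 4133 [0.558 0.401 0.05 ] [0.609 0.446 0.121] tool-frame min/max from grip [ 0.044 -0.134 -0.12 ] [ 0.091 -0.097 -0.052]
dp [-0.99, -4.85, 10.14] roll 0 curyaw -13.19 t 2.45 q7 -136.1
dp [-0.99, -4.87, 19.34] roll 0 curyaw -13.19 t 2.45 q7 -136.1
```

```bash
python3 -m handwheel '{"dp":[[-1.5,-4.85,0],[-1.5,-4.85,4],[-1.5,-4.85,8],[-1.5,-4.85,11],[-1.5,-4.85,14]],"roll":[0,0,0,0,0],"grip":[-0.1,-0.1,-0.1,-0.1,-0.1]}' 25>/dev/null;  python3 -m handwheel '{"dp":[[0,0,2.5],[0,0,4],[0,0,5.3],[0,0,5.3],[0,0,5.3]],"roll":[0,0,0,0,0],"grip":[-0.1,-0.1,-0.1,-0.1,-0.1]}'
python3 - <<'E'
from h import *
go(.485,.3242,.008,-13.15)
E
```

```text
time: 2.95
tcp_pos: [0.4851, 0.3243, 0.0606]
tcp_rot: [[0.974, -0.228, 0.0], [-0.228, -0.974, -0.001], [0.0, 0.001, -1.0]]
ft_force: [0.2, 0.5, -0.4]
opening: 0.0578
finger_force: 0.0
time: 3.45
tcp_pos: [0.4851, 0.3262, 0.0092]
tcp_rot: [[0.974, -0.226, 0.001], [-0.226, -0.974, 0.0], [0.001, -0.0, -1.0]]
ft_force: [0.0, 0.7, -0.1]
opening: 0.0513
finger_force: 0.0
dp [0.04, 0.2, 0.12] roll 0.001 curyaw -13.09 t 3.45 q7 -141.6
```

```bash
python3 -m handwheel '{"dp":[[0,0.1,0.1],[0,0.1,0.1],[0,0.1,0.1],[0,0.1,0.1],[0,0.1,0.1]],"roll":[0,0,0,0,0],"grip":[1,1,1,1,1]}' 25; python3 -m handwheel '{"dp":[[0,0,0],[0,0,-3],[0,0,-7],[0,0,-10],[0,0,-10]],"roll":[0,0,0,0,0],"grip":[1,1,1,1,1]}'
python3 - <<'E'
from h import *
im,d,i=grab("wrist"); W=cloud(d,i); np.savez("pics/w2.npz",im=im,W=W)
go(.45,.05,.13,-4.2)
E
```

```text
time: 3.95
tcp_pos: [0.4843, 0.326, 0.0082]
tcp_rot: [[0.974, -0.225, 0.001], [-0.225, -0.974, 0.001], [0.0, -0.001, -1.0]]
ft_force: [-0.8, 0.0, 2.7]
opening: 0.0237
finger_force: 25.0
time: 4.45
tcp_pos: [0.4865, 0.3275, 0.1116]
tcp_rot: [[0.974, -0.225, 0.007], [-0.225, -0.974, 0.005], [0.006, -0.007, -1.0]]
ft_force: [0.6, 0.3, -1.6]
opening: 0.0236
finger_force: 25.0
dp [2.83, 27.71, -2.15] roll -0.154 curyaw -13.01 t 4.5 q7 -141.1
```

```bash
python3 -m handwheel '{"dp":[[1,25.5,-0.8],[1,25.5,-0.8],[1,25.5,-0.8],[1,25.5,-0.8],[1,25.5,-0.8]],"roll":[-0.05,-0.1,-0.154,-0.154,-0.154],"grip":[1,1,1,1,1]}' >/dev/null; python3 -c "
from h import *
go(.4374,.0639,.12,-4.2)"
```

```text
dp [0.32, 1.41, -0.61] roll 0.001 curyaw -4.15 t 5.0 q7 -113.0
```

```bash
python3 -m handwheel '{"dp":[[0.3,1.4,-0.6],[0.3,1.4,-0.6],[0.3,1.4,-0.6],[0.3,1.4,-0.6],[0.3,1.4,-0.6]],"roll":[0,0,0,0,0],"grip":[1,1,1,1,1]}'
python3 - <<'E'
from h import *
im,d,i=grab("wrist"); W=cloud(d,i); np.savez("pics/w3.npz",im=im,W=W); cv2.imwrite("pics/w3.png",im[...,::-1])
o=monitor.get_obs();print(o["tcp_pos"])
X,Y,Z=W[...,0],W[...,1],W[...,2]
S=(abs(X-.6)<.13)&(abs(Y-.05)<.11)
m=S&(Z>.009)&(Z<.018); p=W[m][:,:2].astype(np.float32); print("plate",len(p),p.min(0),p.max(0),cv2.minAreaRect(p))
m=S&(Z>.085)&(X>.55); p=W[m]; print("collartop",len(p),np.percentile(p,[1,50,99],axis=0).round(4).tolist())
m=S&(Z>.05)&(Z<.072)&(X>.54);p=W[m]; print("washer",len(p),np.percentile(p,[1,50,99],axis=0).round(4).tolist())
E
```

```text
time: 5.5
tcp_pos: [0.4391, 0.0679, 0.121]
tcp_rot: [[0.998, -0.07, -0.001], [-0.07, -0.998, 0.001], [-0.001, -0.001, -1.0]]
ft_force: [-1.2, 0.3, -2.2]
opening: 0.0236
finger_force: 25.0
[0.43916459 0.06766288 0.12110977]
plate 9977 [ 0.50817233 -0.02399139] [0.5843671  0.12906916] ((0.546318769454956, 0.05231758579611778), (0.15018555521965027, 0.06645999848842621), 85.75653839111328)Traceback (most recent call last):
  File "<stdin>", line 7, in <module>
    return _quantile_unchecked(
        a, q, axis, out, overwrite_input, method, keepdims, weights)
    return _ureduce(a,
                    func=_quantile_ureduce_func,
    ...<5 lines>...
                    overwrite_input=overwrite_input,
                    method=method)
    r = func(a, **kwargs)
    result = _quantile(arr,
                       quantiles=q,
    ...<2 lines>...
                       out=out,
                       weights=wgt)
    slices_having_nans = np.isnan(arr[-1, ...])
                                  ~~~^^^^^^^^^
IndexError: index -1 is out of bounds for axis 0 with size 0
```

View pics/w3.png

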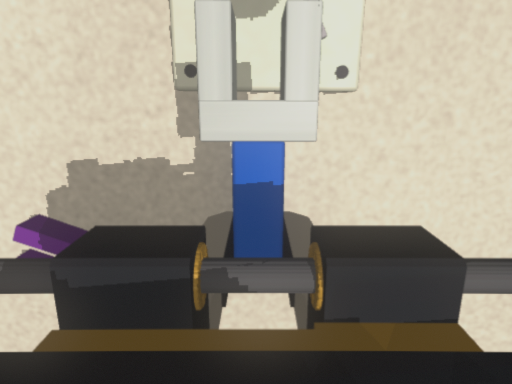

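Picture: gauge held straight (fork rows 0-140, centre column ~259), plate front edge at row 90 spanning columns 176-358. I'll measure the offset between fork and plate in the same view.

Run:
```python
from h import *
z=np.load("pics/w3.npz"); W=z["W"]; X,Y,Z=W[...,0],W[...,1],W[...,2]
c,s=np.cos(np.radians(-4.2)),np.sin(np.radians(-4.2)); a=np.array([c,s]); b=np.array([-s,c])
def prof(m,name):
    p=W[m]; u=p[:,:2]@a; v=p[:,:2]@b
    print(name,len(p),"z",np.median(p[:,2]).round(4),"u",np.percentile(u,[.3,99.7]).round(4))
    for q in np.linspace(u.min(),u.max(),7)[:-1]:
        k=(u>=q)&(u<q+(u.max()-u.min())/6); w=np.percentile(v[k],[.5,99.5]); print("  u%.3f"%(q),w.round(4),"mid %.4f"%w.mean())
prof((Z>.13)&(Z<.16)&(X>.43)&(abs(Y-.06)<.05),"gauge")
prof((Z>.009)&(Z<.018)&(abs(Y-.05)<.11)&(X>.48),"plate")
print("top est pillar uv",np.array([.5987,.052])@a,np.array([.5987,.052])@b)
for f in("top","scene"):
    W=np.load(f"pics/{f}.npz")["W"];X,Y,Z=W[...,0],W[...,1],W[...,2]
    prof((Z>.009)&(Z<.018)&(abs(Y-.05)<.11)&(abs(X-.6)<.12),f)
t=monitor.get_obs()["tcp_pos"][:2];print("tcp uv",t@a,t@b)
```

```text
gauge 19774 z 0.1419 u [0.4272 0.5384]
  u0.426 [0.0739 0.1237] mid 0.0988
  u0.445 [0.0869 0.1107] mid 0.0988
  u0.464 [0.0791 0.1186] mid 0.0988
  u0.482 [0.0732 0.1245] mid 0.0989
  u0.501 [0.0732 0.1246] mid 0.0989
  u0.520 [0.0733 0.1245] mid 0.0989
plate 9977 z 0.0132 u [0.508  0.5739]
  u0.508 [0.0192 0.1662] mid 0.0927
  u0.519 [0.0188 0.1665] mid 0.0927
  u0.530 [0.0181 0.1662] mid 0.0922
  u0.541 [0.0183 0.1661] mid 0.0922
  u0.552 [0.0184 0.1659] mid 0.0922
  u0.563 [0.0184 0.166 ] mid 0.0922
top est pillar uv 0.5932837912636463 0.09570806143598491
top 1576 z 0.0142 u [0.5088 0.6753]
  u0.494 [0.02   0.1682] mid 0.0941
  u0.531 [0.02   0.1691] mid 0.0946
  u0.568 [0.02   0.1694] mid 0.0947
  u0.604 [0.02   0.1675] mid 0.0938
  u0.641 [0.0199 0.1687] mid 0.0943
  u0.678 [0.0231 0.0231] mid 0.0231
scene 1703 z 0.0133 u [0.51   0.6782]
  u0.508 [0.0223 0.1704] mid 0.0963
  u0.537 [0.022  0.1697] mid 0.0959
  u0.565 [0.0223 0.1694] mid 0.0958
  u0.594 [0.0216 0.1699] mid 0.0957
  u0.623 [0.0209 0.1697] mid 0.0953
  u0.651 [0.021  0.1688] mid 0.0949
tcp uv 0.4330296922537066 0.0996447895652923
```

```bash
python3 -m handwheel '{"dp":[[0,0.6,2],[0,0.6,5],[0,0.6,7.5],[0,0.6,9],[0,0.6,9.3]],"roll":[0,0,0,0,0],"grip":[1,1,1,1,1]}' >/dev/null;python3 -m handwheel '{"dp":[[0,0,0],[0,0,0]],"roll":[0,0],"grip":[1,1]}'
cat > m.py <<'E'
from h import *
im,d,i=grab("wrist"); W=cloud(d,i);X,Y,Z=W[...,0],W[...,1],W[...,2]
yaw=np.radians(-4.2);c,s=np.cos(yaw),np.sin(yaw); a=np.array([c,s]); b=np.array([-s,c])
U=X*c+Y*s; V=-X*s+Y*c
o=monitor.get_obs();t=o["tcp_pos"];g=t[2]+.022
print("tcp uvz",t[:2]@a,t[:2]@b,t[2],"ft",np.round(o["ft_force"],1))
G=(abs(Z-g)<.006)&(abs(V-.095)<.045)&(U>.42)&(U<.62)
rows=[]
for q in np.arange(.45,.60,.002):
    k=G&(U>=q)&(U<q+.002)
    if k.sum()>15: w=np.percentile(V[k],[1,99]); rows.append((round(q,3),round(np.ptp(w),4),round(w.mean(),4)))
rows=np.array(rows);print("gauge z",np.median(Z[G])); f=rows[rows[:,1]>.045]; print("fork starts u",f[0],"ends",f[-1],"mid",np.median(f[:,2]),"handle mid",np.median(rows[rows[:,1]<.03][:,2]))
P=(Z>.007)&(Z<.019)&(abs(V-.095)<.1)&(U>.49)&(U<.62)
w=[np.percentile(V[P&(U>=q)&(U<q+.01)],[.5,99.5]) for q in (.515,.525,.535,.545)]
print("plate front",np.percentile(U[P],.3),"mids",np.mean(w,1).round(4),np.ptp(w,axis=1).round(4))
B=(Z>.018)&(Z<.03)&(U>.53)&(U<.62)&(abs(V-.095)<.06)
for q in np.arange(.54,.6,.01):
    k=B&(U>=q)&(U<q+.01)
    if k.sum()>20: v=V[k]; print("bars u%.2f"%q, np.percentile(v[v<.095],[5,95]).round(4) if (v<.095).sum()>5 else "-", np.percentile(v[v>.095],[5,95]).round(4) if (v>.095).sum()>5 else "-")
cv2.imwrite("pics/"+sys.argv[1],im[...,::-1])
E
python3 m.py w4.png
```

```text
time: 6.25
tcp_pos: [0.4396, 0.0607, 0.0291]
tcp_rot: [[0.997, -0.072, 0.002], [-0.072, -0.997, 0.0], [0.002, -0.001, -1.0]]
ft_force: [0.4, -0.1, -2.1]
opening: 0.0238
finger_force: 25.0
tcp uvz 0.4341107841210821 0.09259711881392019 0.02932408380166021 ft [ 0.1 -1.2 -1.8]
gauge z 0.05016742850691658
fork starts u [0.482  0.0489 0.0915] ends [0.538  0.0509 0.0915] mid 0.0915 handle mid 0.0915
plate front 0.5079253668858134 mids [0.0924 0.0922 0.0925 0.0925] [0.1464 0.1464 0.1464 0.1469]
bars u0.54 [0.0485 0.055 ] [0.1297 0.1359]
```

View pics/w4.png

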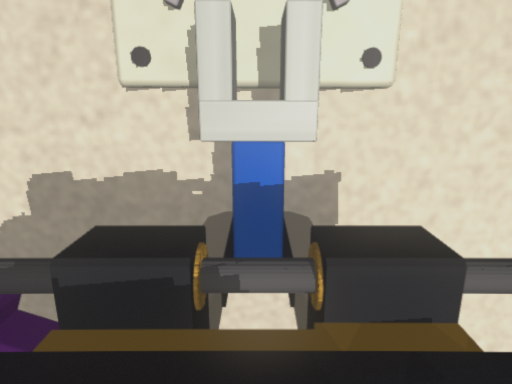

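Aligned: fork midline is within 1 mm of the plate's, with the bars at the top (175,3) and (340,3). Slide in, about 82 mm to go.

```bash
python3 -m handwheel '{"dp":[[0,-0.09,0.4],[1.2,-0.09,0.45],[2.4,-0.09,0.45],[3.4,-0.09,0.45],[4.4,-0.09,0.45]],"roll":[0,0,0,0,0],"grip":[1,1,1,1,1]}' >/dev/null;python3 -m handwheel '{"dp":[[0,0,0]],"roll":[0],"grip":[1]}'; python3 m.py w5.png
```

```text
time: 6.9
tcp_pos: [0.4849, 0.0578, 0.0242]
tcp_rot: [[0.997, -0.074, 0.003], [-0.074, -0.997, 0.0], [0.003, -0.001, -1.0]]
ft_force: [1.0, -0.5, -1.9]
opening: 0.0236
finger_force: 25.0
tcp uvz 0.47789236369410815 0.09302471299257754 0.024059062671885352 ft [-0.4 -0.1 -2.1]
gauge z 0.04529902850099363
fork starts u [0.488  0.0496 0.092 ] ends [0.578  0.0515 0.0917] mid 0.0918 handle mid 0.092
plate front 0.5085273695436676 mids [0.0924 0.0922 0.0922 0.0923] [0.1461 0.1468 0.1467 0.1467]
bars u0.54 [0.0484 0.0808] [0.1028 0.1366]
bars u0.55 [0.0505 0.0808] [0.1028 0.1347]
bars u0.56 [0.0547 0.0808] [0.1028 0.1302]
bars u0.57 [0.0551 0.0615] [0.1223 0.1296]
bars u0.58 [0.0547 0.0613] [0.1225 0.1296]
bars u0.59 [0.0543 0.0599] [0.1243 0.1295]
```

```bash
python3 -m handwheel '{"dp":[[1,0,0],[2,0,0],[2.8,0,0],[3.4,0,0],[3.8,0,0]],"roll":[0,0,0,0,0],"grip":[1,1,1,1,1]}';python3 -m handwheel '{"dp":[[0,0,0],[0,0,0.1],[0,0,0.15]],"roll":[0,0,0],"grip":[1,1,1]}'; python3 m.py w6.png
```

```text
time: 7.45
tcp_pos: [0.5216, 0.055, 0.024]
tcp_rot: [[0.997, -0.073, 0.0], [-0.073, -0.997, 0.0], [0.0, -0.0, -1.0]]
ft_force: [0.7, -0.2, -1.8]
opening: 0.0241
finger_force: 25.0
time: 7.75
tcp_pos: [0.5202, 0.0551, 0.0224]
tcp_rot: [[0.997, -0.073, -0.001], [-0.073, -0.997, -0.0], [-0.001, 0.0, -1.0]]
ft_force: [0.0, -0.6, -2.0]
opening: 0.0239
finger_force: 25.0
tcp uvz 0.5147558114844549 0.093053402725832 0.022354839119681287 ft [-1.  -0.6 -1.1]
gauge z 0.04330671317289955
fork starts u [0.522  0.0473 0.0916] ends [0.574  0.0515 0.0917] mid 0.09175 handle mid 0.0919
plate front 0.5135756564182137 mids [0.0926 0.0927 0.0925 0.0923] [0.1459 0.1458 0.1459 0.1463]
bars u0.54 [0.0484 0.0556] [0.1291 0.1368]
bars u0.55 [0.0501 0.0598] [0.1254 0.1349]
bars u0.56 [0.0545 0.0617] [0.1226 0.1303]
bars u0.57 [0.0551 0.0616] [0.1226 0.1298]
bars u0.58 [0.0549 0.0586] [0.1261 0.1299]
bars u0.59 [0.0546 0.0562] [0.1286 0.1301]
```

View pics/w6.png

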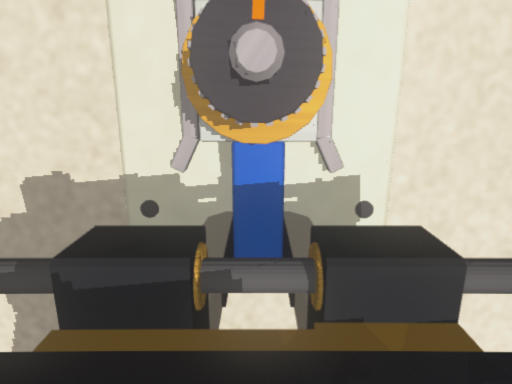

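Run:
```python
from h import *
im,d,i=grab("wrist"); W=cloud(d,i);X,Y,Z=W[...,0],W[...,1],W[...,2]
yaw=np.radians(-4.2);c,s=np.cos(yaw),np.sin(yaw);U=X*c+Y*s; V=-X*s+Y*c
hs,_=np.histogram(Z[:200],np.arange(.04,.112,.002));print(hs)
for lo,hi,n in((.1,.11,"pillar"),(.088,.0995,"collar"),(.054,.072,"washer")):
    m=(Z>lo)&(Z<hi); m[220:]=0; m[:,:150]=0;m[:,360:]=0
    p=np.stack([U[m],V[m]],1).astype(np.float32); print(n,len(p),np.median(Z[m]),cv2.minEnclosingCircle(p),np.percentile(p,[1,99],axis=0).round(4).tolist())
k=(abs(V-.092)<.024)&(abs(V-.092)>.016)&(abs(Z-.0433)<.005)&(U<.6)&(U>.545)
print("fork back u",np.percentile(U[k],[.5,2,5]),k.sum())
```

```text
[ 156 3527  487    0    0    0    0    0    0   12 2208 1535    0    0
    0    0    0    0    0    0    2    2    3    4   12   52  414 5037
 6090   35  583 1794  152    0    0]
pillar 2529 0.10276893692867035 ((0.5927626490592957, 0.09231230616569519), 0.00704016350209713) [[0.5864, 0.0861], [0.5991, 0.0987]]
collar 11631 0.0960437145462119 ((0.5931509137153625, 0.0924479067325592), 0.019294682890176773) [[0.5757, 0.0753], [0.6056, 0.1095]]
washer 3755 0.06184978049978784 ((0.5926329493522644, 0.09245177358388901), 0.028078895062208176) [[0.5659, 0.0655], [0.6087, 0.1192]]
fork back u [0.56385646 0.56396255 0.56408583] 532
```

```bash
python3 -m handwheel '{"dp":[[0,0,0.1],[0,0,0.1],[0,0,0.1],[0,0,0.1],[0,0,0.1]],"roll":[0,0,0,0,0],"grip":[1,1,-0.1,-0.1,-0.1]}';python3 -m handwheel '{"dp":[[0,0,0],[0,0,-3],[0,0,-7],[0,0,-11],[0,0,-13]],"roll":[0,0,0,0,0],"grip":[-0.1,-0.1,-0.3,-0.3,-0.3]}'; python3 -c "
from h import *
go(.5981,.05,.13);print(monitor.get_obs()['joint_pos'])"
```

```text
time: 8.35
tcp_pos: [0.5212, 0.0551, 0.0215]
tcp_rot: [[0.997, -0.073, 0.001], [-0.073, -0.997, 0.0], [0.001, -0.0, -1.0]]
ft_force: [0.5, 0.5, -0.1]
opening: 0.0435
finger_force: 0.0
time: 8.85
tcp_pos: [0.5225, 0.0553, 0.1548]
tcp_rot: [[0.997, -0.073, 0.005], [-0.073, -0.997, 0.001], [0.005, -0.001, -1.0]]
ft_force: [0.5, 0.2, -1.1]
opening: 0.0605
finger_force: 0.0
dp [7.57, -0.02, 2.52] roll 0 curyaw -4.2 t 8.85 q7 -108.0
[  -3.06950144   28.69461972   -7.88527747  106.88431855    5.40347213
   44.46236449 -108.03674337]
```

```bash
python3 - <<'E'
from h import *
im,d,i=grab("wrist"); W=cloud(d,i);X,Y,Z=W[...,0],W[...,1],W[...,2]
yaw=np.radians(-4.2);c,s=np.cos(yaw),np.sin(yaw);U=X*c+Y*s; V=-X*s+Y*c
k=(abs(V-.092)<.024)&(abs(V-.092)>.016)&(abs(Z-.0433)<.005)&(U<.6)&(U>.545)
print("slot u",np.percentile(U[k],2)+.028,k.sum(),np.median(Z[k]))
h=(abs(V-.092)<.03)&(abs(Z-.0433)<.005)&(U<.555)&(U>.5);print("handle v",np.percentile(V[h],[1,99]).mean())
E
python3 -m handwheel '{"dp":[[7.6,0,1],[7.6,0,2.5],[7.6,0,2.5],[7.6,0,2.5],[7.6,0,2.5]],"roll":[-0.15,-0.3,-0.45,-0.6,-0.75],"grip":[-0.3,-0.3,-0.3,-0.3,-0.3]}'
python3 -c "
from h import *
go(.5981,.05,.13)"
```

```text
slot u 0.5922137530404107 180 0.04307827717524748
handle v 0.09175138434446575
time: 9.4
tcp_pos: [0.5962, 0.0494, 0.1252]
tcp_rot: [[0.776, 0.631, -0.002], [0.631, -0.776, 0.0], [-0.001, -0.001, -1.0]]
ft_force: [-0.3, -0.1, 0.8]
opening: 0.0601
finger_force: 0.0
dp [0.18, 0.07, -0.48] roll 0 curyaw 39.13 t 9.4 q7 -71.9
```

```bash
A='{"dp":[[0,0,0]],"roll":[0],"grip":[-0.3]}'
python3 -m handwheel '{"dp":[[0.15,0.05,0],[0.15,0.05,0],[0.15,0.05,0],[0.15,0.05,0],[0.15,0.05,0]],"roll":[-0.15,-0.3,-0.45,-0.6,-0.75],"grip":[-0.3,-0.3,-0.3,-0.3,-0.3]}' >/dev/null
python3 -m handwheel '{"dp":[[0,0,0],[0,0,0],[0,0,0],[0,0,0],[0,0,0]],"roll":[-0.15,-0.3,-0.45,-0.6,-0.75],"grip":[-0.3,-0.3,-0.3,-0.3,-0.3]}' >/dev/null
python3 -m handwheel '{"dp":[[0,0,0],[0,0,0],[0,0,0],[0,0,0],[0,0,0]],"roll":[-0.15,-0.3,-0.45,-0.6,-0.75],"grip":[-0.3,-0.3,-0.3,-0.3,-0.3]}' >/dev/null
python3 -m handwheel '{"dp":[[0,0,0],[0,0,0],[0,0,0],[0,0,0],[0,0,0]],"roll":[-0.15,-0.3,-0.45,-0.6,-0.75],"grip":[-0.3,-0.3,-0.3,-0.3,-0.3]}' >/dev/null
python3 -m handwheel '{"dp":[[0,0,0],[0,0,0],[0,0,0],[0,0,0],[0,0,0]],"roll":[-0.15,-0.3,-0.45,-0.6,-0.75],"grip":[-0.3,-0.3,-0.3,-0.3,-0.3]}' >/dev/null
python3 -m handwheel '{"dp":[[0,0,0],[0,0,0]],"roll":[0,0],"grip":[-0.3,-0.3]}'
python3 - <<'E'
from h import *
go(.5981,.05,.0705)
im,d,i=grab("wrist"); W=cloud(d,i);Z=W[...,2];X=W[...,0];Y=W[...,1]
for lo,hi,n in((.0995,.11,"pillar"),(.09,.0993,"collar"),(.054,.072,"washer")):
    m=(Z>lo)&(Z<hi)&(abs(X-.598)<.05)&(abs(Y-.049)<.05)
    if m.sum()>10:
        p=W[m][:,:2].astype(np.float32); print(n,len(p),np.median(Z[m]),cv2.minEnclosingCircle(p))
E
```

```text
time: 12.1
tcp_pos: [0.5978, 0.0499, 0.1258]
tcp_rot: [[-0.285, -0.959, -0.001], [-0.959, 0.285, 0.0], [0.0, 0.001, -1.0]]
ft_force: [0.3, -0.3, -0.5]
opening: 0.0604
finger_force: 0.0
dp [-0.01, -0.03, 5.53] roll 0 curyaw -106.55 t 12.1 q7 108.9
pillar 368 0.1026917863209666 ((0.5981504917144775, 0.04895813763141632), 0.006859879475086927)
collar 2196 0.09594885279525114 ((0.598199188709259, 0.048363279551267624), 0.01918880268931389)
washer 1707 0.06183610393192379 ((0.5980595350265503, 0.048261336982250214), 0.028000980615615845)
```

```bash
python3 -m handwheel '{"dp":[[0,0,1],[0,0,2],[0,0,3],[0,0,3],[0,0,3]],"roll":[-0.15,-0.3,-0.45,-0.6,-0.6],"grip":[-0.3,-0.3,-0.3,-0.3,-0.3]}' >/dev/null
python3 -c "
from h import *
go(.598,.0495,.0705);print(monitor.get_obs()['joint_pos'])"
```

```text
dp [0.05, 0.01, 2.55] roll 0 curyaw -72.09 t 12.65 q7 139.9
[ 29.79815438  59.82905542 -74.00890816  96.68316024  60.39510028
  72.85930577 139.93204266]
```

```bash
python3 -m handwheel '{"dp":[[0.05,0,1],[0.05,0,2],[0.05,0,2.55],[0.05,0,2.55],[0.05,0,2.55]],"roll":[0,0,0,0,0],"grip":[-0.3,-0.3,-0.3,-0.3,-0.3]}' 7
python3 -m handwheel '{"dp":[[0,0,0],[0,0,0],[0,0,0],[0,0,0],[0,0,0]],"roll":[0,0,0,0,0],"grip":[1,1,1,1,1]}' 7
python3 -c "
from h import *
go(.598,.0495,.0705);print(monitor.get_obs()['torque'])"
```

```text
time: 13.15
tcp_pos: [0.5982, 0.0497, 0.0709]
tcp_rot: [[0.309, -0.951, -0.0], [-0.951, -0.309, 0.0], [-0.0, 0.0, -1.0]]
ft_force: [-0.6, -0.4, 0.5]
opening: 0.0603
finger_force: 0.0
time: 13.65
tcp_pos: [0.5981, 0.0495, 0.0713]
tcp_rot: [[0.309, -0.951, -0.0], [-0.951, -0.309, -0.0], [0.0, 0.0, -1.0]]
ft_force: [-0.8, 1.2, 1.7]
opening: 0.0358
finger_force: 7.0
dp [-0.0, 0.01, 0.08] roll 0 curyaw -71.99 t 13.65 q7 138.8
[0.06291366 0.13986218 0.01204391]
```

```bash
python3 -m handwheel '{"dp":[[0,0,0.05],[0,0,0.1],[0,0,0.14],[0,0,0.19],[0,0,0.24]],"roll":[0.15,0.3,0.45,0.6,0.75],"grip":[1,1,1,1,1]}' 7
python3 -m handwheel '{"dp":[[0,0,0.05],[0,0,0.1],[0,0,0.14],[0,0,0.19],[0,0,0.24]],"roll":[0.15,0.3,0.45,0.6,0.75],"grip":[1,1,1,1,1]}' 7
python3 - <<'E'
from h import *
go(.598,.0495,.0705);print(monitor.get_obs()['torque'],monitor.get_obs()['joint_pos'])
im,d,i=grab("wrist"); W=cloud(d,i);Z=W[...,2];X=W[...,0];Y=W[...,1]
r=np.hypot(X-.598,Y-.0487)
print("washer z",np.median(Z[(r>.02)&(r<.027)&(Z>.046)&(Z<.07)]),"collar",np.median(Z[(r<.016)&(r>.009)&(Z>.075)&(Z<.1)]))
E
```

```text
time: 14.15
tcp_pos: [0.5979, 0.0496, 0.0688]
tcp_rot: [[-0.427, -0.904, -0.001], [-0.904, 0.427, -0.0], [0.0, 0.0, -1.0]]
ft_force: [-1.8, -0.0, 1.9]
opening: 0.0359
finger_force: 7.0
time: 14.65
tcp_pos: [0.5977, 0.0497, 0.0665]
tcp_rot: [[-0.929, -0.371, -0.001], [-0.371, 0.929, -0.0], [0.001, 0.0, -1.0]]
ft_force: [-2.2, 0.2, 2.1]
opening: 0.0356
finger_force: 7.0
dp [-0.02, -0.03, -0.4] roll 0 curyaw -158.24 t 14.65 q7 60.4
[0.10322138 0.16128885 0.03168068] [ 24.22648607  53.26898446 -56.73027771  98.09067324  51.61985831
  58.7373853   60.36606694]
washer z 0.057063070576360425 collar 0.09123128965840877
```

```bash
python3 -m handwheel '{"dp":[[0,0,0.05],[0,0,0.1],[0,0,0.14],[0,0,0.19],[0,0,0.24]],"roll":[0.15,0.3,0.45,0.6,0.75],"grip":[1,1,1,1,1]}' 7 >/dev/null
python3 -m handwheel '{"dp":[[0,0,0.05],[0,0,0.1],[0,0,0.14],[0,0,0.19],[0,0,0.24]],"roll":[0.15,0.3,0.45,0.6,0.75],"grip":[1,1,1,1,1]}' 7 | head -2
cat > t.py <<'E'
from h import *
o=monitor.get_obs();go(.598,.0495,.0705);print("torque",np.round(o['torque'],3),"ft",np.round(o["ft_force"],2),"z",o["tcp_pos"][2].round(4),o["opening"])
if len(sys.argv)>1:
    im,d,i=grab("wrist"); W=cloud(d,i);Z=W[...,2];X=W[...,0];Y=W[...,1]
    r=np.hypot(X-.598,Y-.0487)
    print("washer z",np.median(Z[(r>.02)&(r<.027)&(Z>.0445)&(Z<.07)]),"collar",np.median(Z[(r<.016)&(r>.009)&(Z>.07)&(Z<.099)]))
    cv2.imwrite("pics/"+sys.argv[1],im[...,::-1])
E
python3 t.py c1.png
```

```text
time: 15.7
tcp_pos: [0.5979, 0.0501, 0.0617]
dp [-0.06, -0.02, -0.88] roll 0 curyaw 115.99 t 15.7 q7 -12.3
torque [-0.024  0.192  0.034] ft [-1.6  -0.78  1.75] z 0.0617 0.0362055179492393
washer z 0.05236682377346477 collar 0.0865692387498274
```

```bash
python3 -m handwheel '{"dp":[[0,0,0.05],[0,0,0.1],[0,0,0.14],[0,0,0.19],[0,0,0.24]],"roll":[0.15,0.3,0.45,0.6,0.75],"grip":[1,1,1,1,1]}' 7 | head -2
python3 t.py
python3 -m handwheel '{"dp":[[0,0,0.02],[0,0,0.03],[0,0,0.05],[0,0,0.06],[0,0,0.08]],"roll":[0.05,0.1,0.15,0.2,0.25],"grip":[1,1,1,1,1]}' 7 | head -2
python3 t.py
```

```text
time: 16.25
tcp_pos: [0.5981, 0.0501, 0.0593]
dp [-0.06, 0.01, -1.12] roll 0 curyaw 73.14 t 16.25 q7 -46.2
torque [-0.028  0.178  0.085] ft [-0.84 -0.29  2.99] z 0.0593 0.03578475576923848
time: 16.75
tcp_pos: [0.5982, 0.0501, 0.0585]
dp [-0.06, 0.02, -1.2] roll 0 curyaw 59.06 t 16.75 q7 -57.0
torque [-0.09   0.193  0.058] ft [-0.5  -0.58  3.23] z 0.0585 0.03589074881307472
```

```bash
for k in 1; do python3 -m handwheel '{"dp":[[0,0,0.02],[0,0,0.03],[0,0,0.05],[0,0,0.06],[0,0,0.08]],"roll":[0.05,0.1,0.15,0.2,0.25],"grip":[1,1,1,1,1]}' 7 | head -2; done
python3 t.py
python3 -m handwheel '{"dp":[[0,0,0.02],[0,0,0.03],[0,0,0.05],[0,0,0.06],[0,0,0.08]],"roll":[0.05,0.1,0.15,0.2,0.25],"grip":[1,1,1,1,1]}' 7 | head -2
python3 t.py c2.png
```

```text
time: 17.25
tcp_pos: [0.5982, 0.0501, 0.0577]
dp [-0.06, 0.02, -1.28] roll 0 curyaw 44.74 t 17.25 q7 -67.9
torque [-0.115  0.186 -0.018] ft [-0.73 -0.11  2.66] z 0.0577 0.03565123468949656
time: 17.75
tcp_pos: [0.5983, 0.05, 0.0569]
dp [-0.05, 0.03, -1.36] roll 0 curyaw 30.41 t 17.75 q7 -78.6
torque [-0.12   0.168  0.026] ft [-0.42  0.01  2.99] z 0.0569 0.03584092007981316
washer z 0.04771038252919563 collar 0.08180466358152733
```

```bash
python3 -m handwheel '{"dp":[[0,0,0.01],[0,0,0.02],[0,0,0.03],[0,0,0.04],[0,0,0.05]],"roll":[0.03,0.06,0.09,0.12,0.15],"grip":[1,1,1,1,1]}' 7 | head -1
python3 t.py c3.png
python3 -m handwheel '{"dp":[[0,0,0.01],[0,0,0.02],[0,0,0.03],[0,0,0.04],[0,0,0.05]],"roll":[0.03,0.06,0.09,0.12,0.15],"grip":[1,1,1,1,1]}' 7 | head -1
python3 t.py c4.png
```

```text
time: 18.3
dp [-0.04, 0.03, -1.41] roll 0 curyaw 21.51 t 18.3 q7 -85.2
torque [0.046 0.348 0.066] ft [-1.75 -0.72  6.48] z 0.0564 0.035950140958477
washer z 0.047386770884976795 collar 0.08128350194259457
time: 18.85
dp [-0.04, 0.03, -1.45] roll 0 curyaw 12.95 t 18.85 q7 -91.6
torque [0.056 0.369 0.148] ft [-1.66 -0.37  5.65] z 0.056 0.035783443073410075
washer z 0.04735994511042807 collar 0.08087570327771106
```

```bash
python3 -m handwheel '{"dp":[[0,0,0],[0,0,0.01],[0,0,0.02],[0,0,0.02],[0,0,0.02]],"roll":[0.02,0.05,0.08,0.08,0.08],"grip":[1,1,1,1,1]}' 7 | head -1
python3 t.py c5.png
python3 - <<'E'
from h import *
ims=[cv2.imread(f"pics/c{k}.png")[0:225,130:390] for k in(2,4,5)]
cv2.imwrite("pics/cc.png",np.hstack(ims))
E
```

```text
time: 19.4
dp [-0.04, 0.03, -1.47] roll 0 curyaw 8.41 t 19.4 q7 -94.9
torque [0.07  0.343 0.024] ft [-1.63  0.21  5.34] z 0.0558 0.03566379714549062
washer z 0.04735455211956263 collar 0.08065537063563456
```

View pics/cc.png

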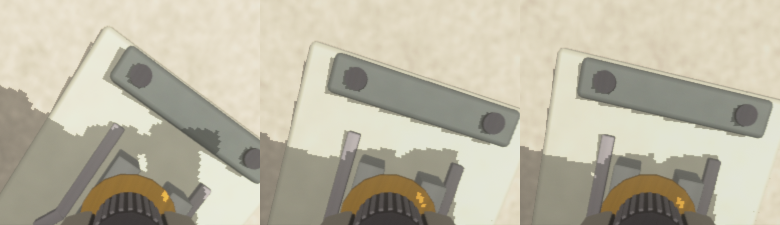

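Nip is about 8 N: the washer stopped at z 47.4 mm and the collar has gone 0.8-0.87 mm further, against a 10 N/mm spring. The crop shows the fork ends still between the bars. Release and back off.

```bash
python3 -m handwheel '{"dp":[[0,0,0],[0,0,0],[0,0,0],[0,0,0],[0,0,0]],"roll":[0,0,0,0,0],"grip":[-0.4,-0.4,-0.4,-0.4,-0.4]}' 7
python3 -m handwheel '{"dp":[[0,0,-1],[0,0,-3],[0,0,-6],[0,0,-9],[0,0,-11]],"roll":[0,0,0,0,0],"grip":[-0.4,-0.4,-0.4,-0.4,-0.4]}' 7 >/dev/null
python3 -m handwheel '{"dp":[[-5,0,0],[-8,0,0],[-8,0,0],[-8,0,0],[-8,0,0]],"roll":[0,0,0,0,0],"grip":[-0.4,-0.4,-0.4,-0.4,-0.4]}' 7 |head -2
python3 t.py c6.png
```

```text
time: 19.95
tcp_pos: [0.5982, 0.0495, 0.0552]
tcp_rot: [[0.989, 0.146, -0.0], [0.146, -0.989, 0.0], [-0.0, -0.0, -1.0]]
ft_force: [0.6, 0.4, -0.2]
opening: 0.0642
finger_force: 0.0
time: 20.95
tcp_pos: [0.5207, 0.0381, 0.166]
dp [7.79, 0.01, 9.57] roll 0 curyaw 8.41 t 20.95 q7 -93.6
torque [ 0.054 -0.039 -0.016] ft [-0.86 -0.6  -0.58] z 0.166 0.0651876651954321
washer z 0.04715001827113785 collar 0.08067670210562405
```

View pics/c6.png

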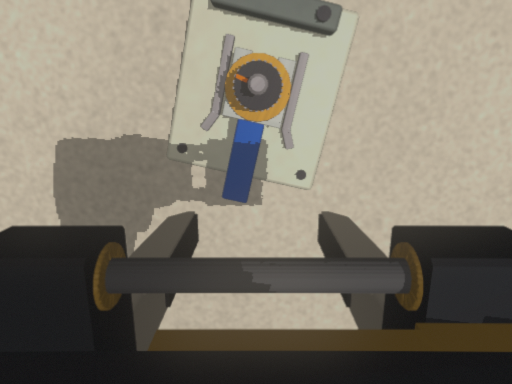

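The gauge sits between the bars, handle (243,160), under the washer (258,87). One numeric check of the slot position before handing in.

Run:
```python
from h import *
im,d,i=grab("wrist"); W=cloud(d,i);X,Y,Z=W[...,0],W[...,1],W[...,2]
yaw=np.radians(-4.2);c,s=np.cos(yaw),np.sin(yaw);U=X*c+Y*s; V=-X*s+Y*c
hsv=cv2.cvtColor(im,cv2.COLOR_RGB2HSV)
m=(hsv[...,0]>105)&(hsv[...,0]<125)&(hsv[...,1]>120)&(abs(Z-.043)<.006)&(abs(V-.092)<.05)
p=np.stack([U[m],V[m]],1).astype(np.float32);vx,vy,x0,y0=cv2.fitLine(p,cv2.DIST_L2,0,.01,.01).ravel(); e=np.percentile(p[:,0],.5)
print("yaw rel",np.degrees(np.arctan2(vy,vx)),"z",np.median(Z[m]),"slot u",e+.103,"v at pillar",y0+vy/vx*(.5928-x0))
r=np.hypot(U-.5928,V-.0924); print("washer",np.median(Z[(r>.021)&(r<.027)&(Z>.0455)]),"collar",np.median(Z[(r<.016)&(r>.009)&(Z>.07)]))
```

```text
yaw rel -1.9466864 z 0.0431777236920185 slot u 0.5977734 v at pillar 0.09020369
washer 0.04722969968140134 collar 0.08065818278137304
```

```bash
python3 -c "
from workcell import job
print(job.sign_off())"
```

```text
the job is handed in; nothing more can be done
None
```

I handed the job in at about 21 s: the blue gauge is home under the collar, let go of, and nipped at roughly 8 N (from about 0.8 mm of spring travel, not read directly). Its slot is an estimated 5 mm off the pillar axis against the 6.5 mm limit, sign-off returned no verdict, and I kept clear of the bystanders but did not re-measure them.

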